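# Strip the marking turret and put the stamps away by colour

### The arm

A 6-joint arm with a two-finger parallel gripper is mounted at the origin on the work surface. World frame = base frame: x ahead of the robot, y to its left, z up, the work surface at z = 0. Lengths are in m, angles in rad, forces in N, time in s.
With the tool pointing down it reaches from about 0.25 to 0.8 m from the base axis. Payload 8.5 kg.
Tool frame: the origin (TCP) lies at the very end of the fingers, on their centre line; the grasp point (between the pads) lies 19 mm behind it; z points along the fingers, y is the line along which they close (so a half turn about z gives the same grasp; the last joint's range is limited). The gripper opens to 85 mm and grips with 20 to 120 N. Pads are 22 mm wide; open, the fingers measure 114 mm over their backs; the gripper's body (76 mm by 85 mm) begins 54 mm behind the grasp point. The pads swing forward as they close: fully open they stand 13 mm farther back than shut.
Start: joints at [-1.294, 0.238, -0.013, 1.319, 0, 1.571], TCP at [0.143, -0.505, 0.231] pointing down, gripper open.
Joint ranges: [-2.66, 2.66], [-1.03, 1.9], [-1.14, 1.46], [-1.82, 2.27], [-1.45, 1.34], [-3.14, 3.14]. Speed limits (rad/s): [2.22, 2.22, 2.79, 3.14, 3.14, 3.14].

### API

Orientations are given as a unit quaternion [x, y, z, w].
In Python, from workcell import ctrl, viewer, job, spotter gives the robot as it stands.
- The arm moves only by the shell command python3 -m jog 'ROWS'. ROWS is JSON, a list of rows, each a list of 3 entries, a list of its own where there are three numbers: the shift along the tool's x, y, z in mm, then the turn about the tool's z in rad, then the opening in per cent of the stroke, from 0 (shut) to 100 (fully open). A call has 1 to 10 rows; each row shifts and turns the commanded pose from where the row before left it, along the tool's axes as they then stand; what a row does not reach is not made up. A row lasts 1/8 s, in which the tool goes at most 62.5 mm and 10.7 degrees, less where a joint would pass 70% of its speed; a pose out of reach is approached as far as the arm can. A call with a gripper value outside its range is refused whole. The fingers move at their own pace and stop on an object; the grip force is fixed at half the most. Time passes only in rows, so rows that do not move let the fingers close. It gives the time, the measured TCP pose, the force and the opening at its end, in the units of the state.
- ctrl.state(): the state, without advancing time (a new reading comes with each control period).
- viewer.get_image(name): name is "scene" or "top" or "wrist"; returns the picture (420x560x3 uint8, red, green, blue); there is no depth.
- viewer.get_calibration(name): a dict with "fx", "fy", "cx", "cy" (pixels), "view" (4x4, takes a point from world to camera coordinates). Camera axes: x right, y down, z forward; pixel columns grow to the right and rows downward; lengths in m; the calibration is good to about 2 mm. A picture is of the moment at which its call begins: read the wrist's pose just before it. get_calibration takes no time and is no camera call; for the wrist camera it gives the pose at the moment of the call.
- job.hand_in(): hands the job in, once; it reports no verdict.
Trained networks look in the newest picture that a camera, given by its name, has taken for a name from the list of things; names that differ only in an ending like _2 or _b are one class to them, and where a whole thing is asked for, a point or a joint stands for the part that bears it (a point fixed in the world has none). Each returns a list of dicts, best first, with "conf" (0 to 1); they miss things now and then, are a little off and sometimes report something else, mostly with a low value. They report only what shows in the picture. A call takes as long as a camera call. They do not tell look-alikes from the thing itself.
- spotter.search_frame(camera, query): "box" ([left, top, width, height] as shares, 0 to 1, of the picture: columns of its width, rows of its height, round what is visible of it).
The state is a dict: "time_s": time; "joint_positions": joint angles; "qd": joint speeds; "joint_efforts": joint torques, N m; "tool_pos": TCP position; "ee_rot": TCP orientation; "contact_force": force on the tool from outside, world axes, zero at the start; "wrist_torque": the same for the moment, N m; "width": opening from 0.0 (shut) to 1.0 (fully open).
Only numpy, scipy, OpenCV 4.12 (cv2) and the standard library are available. Lean on these libraries where they do the work, as an engineer would, in place of code of your own. Each camera call takes 0.05 s, during which the arm holds its last target. There are 200 camera calls.

### The job

Marking is finished for today: bring each stamp head on the turret to the front in turn, unscrew it (a quarter turn counter-clockwise), lift it out and put it in the tin of its own colour. Then close every tin, an empty one too, with the lid of its colour lying flat in place. Leave the glue bottle, the pencil cup and the wooden blank where they are.

Things in the scene. Friction and masses are not known exactly. Their poses are not given: they have to be found in the camera images.
- press: Marking machine, fixed to the table: grey base 236 x 236 x 36 mm (origin under its centre, on the turret axis; +x points away from its front, the side with the red index mark, which faces the robot). On it turns a 208 mm disc. Clear guard plates 111 to 115 mm above the table cover the left, right and rear positions; the front and a 98 mm wide window over the central knob are open.
- front (a point): Front position: point on the disc's upper face (60 mm above the table), 78 mm from the turret axis, where the middle of a stamp stands when it has been brought forward. Only here is a stamp clear of the guard to be lifted out.
- hub (a point): Centre of the round black knob on the turret axis by which the disc is turned: 30 mm diameter, 36 mm high, the centre 128 mm above the table, axis vertical. This frame turns with the disc: its y is the disc's y.
- turret (a joint): Angle (rad) that the turret disc has been turned since the start, counter-clockwise from above positive; 0 at the start, whichever way the disc stands then. It turns freely either way, round and round, and stays where it is left (friction 0.12 N m). Its three sockets are 90 degrees apart; the fourth quarter of the disc has none.
- socket_left (a point): Socket of the turret (90 degrees clockwise from socket_mid), 78 mm from its axis; point on the disc's upper face at the socket's centre. Two steel tabs (tops 11.5 mm above the disc) lie over the stamp's lugs. Quarter-turn lock: locked, the lugs point along the disc's y (this point's y) and lie under the tabs. Turned counter-clockwise they are free from about 1.05 rad on, with a stop at about 1.4, and the stamp lifts straight out. A stop 0.4 rad the other way.
- socket_mid (a point): Socket of the turret (middle one of three), 78 mm from its axis; point on the disc's upper face at the socket's centre. Two steel tabs (tops 11.5 mm above the disc) lie over the stamp's lugs. Quarter-turn lock: locked, the lugs point along the disc's y (this point's y) and lie under the tabs. Turned counter-clockwise they are free from about 1.05 rad on, with a stop at about 1.4, and the stamp lifts straight out. A stop 0.4 rad the other way.
- socket_right (a point): Socket of the turret (90 degrees counter-clockwise from socket_mid), 78 mm from its axis; point on the disc's upper face at the socket's centre. Two steel tabs (tops 11.5 mm above the disc) lie over the stamp's lugs. Quarter-turn lock: locked, the lugs point along the disc's y (this point's y) and lie under the tabs. Turned counter-clockwise they are free from about 1.05 rad on, with a stop at about 1.4, and the stamp lifts straight out. A stop 0.4 rad the other way.
- red_stamp_mid (a point): Centre (half-way up) of the red stamp head, 46 mm high, 0.11 kg, axis z: brass foot with two lugs (36 mm end to end along its y, 9 wide, 5 thick); round red grip 26 mm in diameter from 14 to 43 mm above its underside; brass stamp face on top. Starts locked in a socket, its y within 0.12 rad of the disc's y. May be absent.
- blue_stamp_mid (a point): Centre (half-way up) of the blue stamp head, 46 mm high, 0.11 kg, axis z: brass foot with two lugs (36 mm end to end along its y, 9 wide, 5 thick); round blue grip 26 mm in diameter from 14 to 43 mm above its underside; brass stamp face on top. Starts locked in a socket, its y within 0.12 rad of the disc's y. May be absent.
- yellow_stamp_mid (a point): Centre (half-way up) of the yellow stamp head, 46 mm high, 0.11 kg, axis z: brass foot with two lugs (36 mm end to end along its y, 9 wide, 5 thick); round yellow grip 26 mm in diameter from 14 to 43 mm above its underside; brass stamp face on top. Starts locked in a socket, its y within 0.12 rad of the disc's y. May be absent.
- red_tin: Open round red tin, loose, 0.3 kg: 87 mm outside and 80 mm inside diameter, 62 mm high, floor 4 mm thick. Origin at the centre of its underside, z up.
- red_lid_mid (a point): Lid of the red tin, loose, 0.1 kg, 35 mm high: below, a locating boss 72 mm wide, 5 mm high, that drops inside the tin; red disc 90 mm wide, 4 mm thick; wooden knob 20 mm in diameter, 26 mm high. This point is on its axis, 17.5 mm above the boss's underside; z up. On its tin it is 74.5 mm above the tin's underside.
- blue_tin: Open round blue tin, loose, 0.3 kg: 87 mm outside and 80 mm inside diameter, 62 mm high, floor 4 mm thick. Origin at the centre of its underside, z up.
- blue_lid_mid (a point): Lid of the blue tin, loose, 0.1 kg, 35 mm high: below, a locating boss 72 mm wide, 5 mm high, that drops inside the tin; blue disc 90 mm wide, 4 mm thick; wooden knob 20 mm in diameter, 26 mm high. This point is on its axis, 17.5 mm above the boss's underside; z up. On its tin it is 74.5 mm above the tin's underside.
- yellow_tin: Open round yellow tin, loose, 0.3 kg: 87 mm outside and 80 mm inside diameter, 62 mm high, floor 4 mm thick. Origin at the centre of its underside, z up.
- yellow_lid_mid (a point): Lid of the yellow tin, loose, 0.1 kg, 35 mm high: below, a locating boss 72 mm wide, 5 mm high, that drops inside the tin; yellow disc 90 mm wide, 4 mm thick; wooden knob 20 mm in diameter, 26 mm high. This point is on its axis, 17.5 mm above the boss's underside; z up. On its tin it is 74.5 mm above the tin's underside.
- glue: White glue bottle, 52 mm diameter, 150 mm high, origin under its centre. Not part of the job.
- blank: Loose pine blank 130 x 90 x 18 mm, origin under its centre. Not part of the job.
- pencil_cup: Plywood cup of pencils, 68 mm diameter, 85 mm high (pencils to 150 mm), origin under its centre. Not part of the job.
Mind the look-alikes: they are no part of the job. Leave any black or white look-alike of the part that bears red_lid_mid alone.

How it is judged:
By the outcome, as a careful person would: the job done as asked, in the order asked, and still so for the second after the job is handed in, with the robot touching nothing.
Of red_stamp, blue_stamp, yellow_stamp only 2 to 3 are there at a start; the rules pass over those that are not, and their reading is None.
At some moment in a run one of red_tin, red_lid, blue_tin, blue_lid, yellow_tin, yellow_lid may be knocked a few centimetres aside while the robot is not near it.
It also fails if it takes over 210 s, if anything falls off the work surface, if the arm or the gripper's body presses on something with over 40 N, if the wrist force passes 120 N, or if a joint passes its speed limit or range.

## Working session

There is one attempt and no reset: what is moved stays moved. The work goes in short steps, Python scripts to look and compute and a shell command to move; the robot and the scene stay as the last step left them, time stands still between calls to the robot, and variables do not carry over. Pictures are saved under pics/ and viewed, on a budget of 14 in all, crops included, one or two more only if the job needs it, and the job is handed in when it is done.

```bash
mkdir -p pics; ls
python3 - <<'E'
from workcell import ctrl, viewer
import cv2
print(ctrl.state())
for n in ["scene","top"]:
    im=viewer.get_image(n); cv2.imwrite(f"pics/{n}0.png",cv2.resize(im[:,:,::-1],(800,600),interpolation=cv2.INTER_CUBIC))
    print(viewer.get_calibration(n))
E
```

```text
pics
{'time_s': 0.0, 'joint_positions': array([-1.29401165e+00,  2.38808772e-01, -1.42803363e-02,  1.31918409e+00,
        6.45363340e-06,  1.57076194e+00]), 'qd': array([ 0.00020909, -0.00072579,  0.00025597, -0.00175857, -0.00099687,
       -0.00049194]), 'joint_efforts': array([-1.93464235e-03, -5.38777399e+01,  3.46435833e+01,  1.85792148e-02,
       -1.15555913e-04,  7.29616772e-06]), 'tool_pos': array([ 0.1433504 , -0.50461205,  0.23065278]), 'ee_rot': array([ 9.90436413e-01,  1.37967992e-01, -9.86595517e-05, -7.31823508e-04]), 'contact_force': array([ 0.34638269,  0.31289176, -0.1415044 ]), 'wrist_torque': array([-0.039891  ,  0.03723166, -0.01739146]), 'width': 1.003400697652637}
{'fx': 469.50589813321244, 'fy': 469.50589813321244, 'cx': 279.20536927134435, 'cy': 212.8422792639591, 'view': array([[ 0.82554917,  0.56430298,  0.00554135, -0.39217917],
       [ 0.424907  , -0.61509737, -0.66416058, -0.19456712],
       [-0.37137932,  0.55065177, -0.74756941,  1.49716117],
       [ 0.        ,  0.        ,  0.        ,  1.        ]])}
{'fx': 403.81200141939127, 'fy': 403.81200141939127, 'cx': 276.4387911276491, 'cy': 217.2007311212703, 'view': array([[-0.03457282, -0.99940109,  0.00147639, -0.02963823],
       [-0.9680639 ,  0.03312164, -0.24850604,  0.53908508],
       [ 0.24830831, -0.0100208 , -0.96862922,  1.11852085],
       [ 0.        ,  0.        ,  0.        ,  1.        ]])}
```

View pics/top0.png

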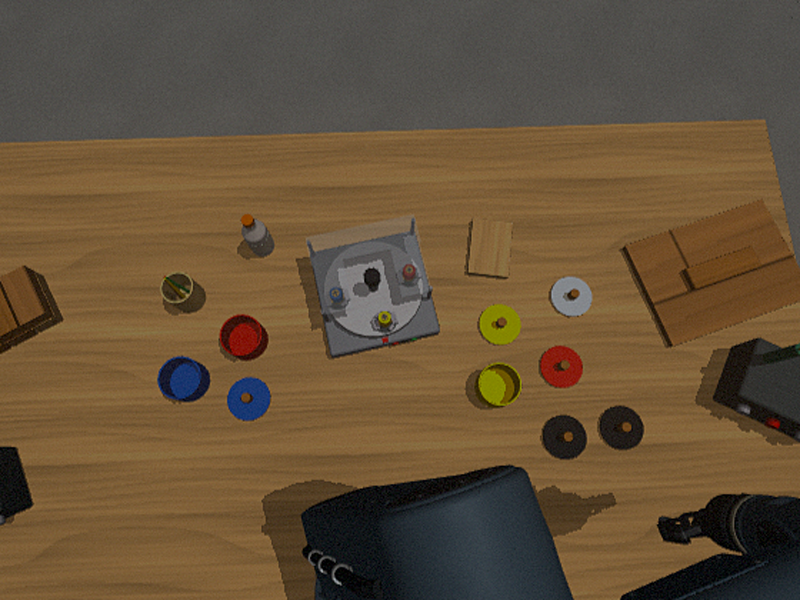

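View pics/scene0.png

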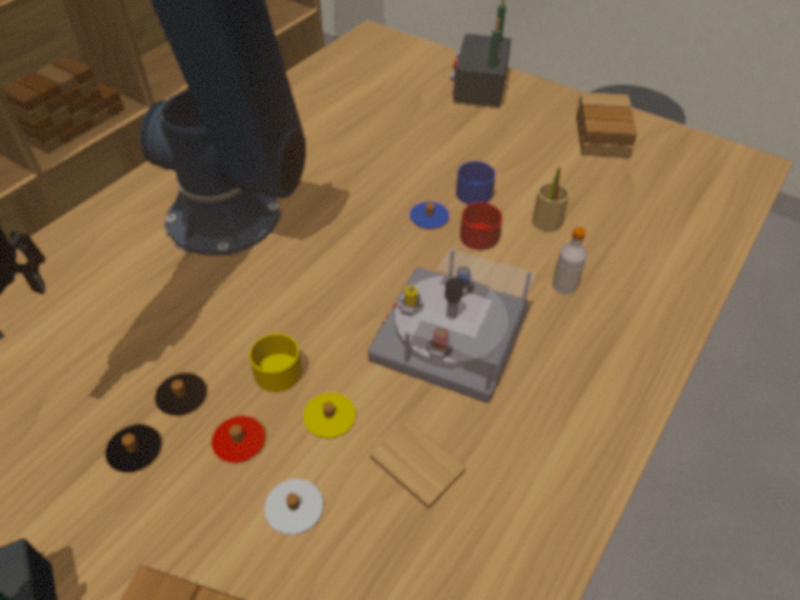

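Top picture (800 px scale): yellow stamp at the front (384,320), blue left (337,295), red right (408,271). Red tin is at (243,337), blue tin (184,379) and yellow tin (499,385). Lids are blue (248,398), yellow (500,325) and red (562,366). The look-alikes are one white lid (571,296) and two black ones (564,437 and 621,427).

```bash
cat > h.py <<'E'
import numpy as np, cv2, time
from scipy.optimize import least_squares
from workcell import ctrl, viewer
from scipy.spatial.transform import Rotation as R
HUE={'red':[(0,8),(172,180)],'blue':[(105,125)],'yellow':[(25,35)]}
def shot(n):
    c=viewer.get_calibration(n); return viewer.get_image(n),c
def proj(c,P):
    P=np.atleast_2d(P); q=P@c['view'][:3,:3].T+c['view'][:3,3]
    return np.c_[c['fx']*q[:,0]/q[:,2]+c['cx'], c['fy']*q[:,1]/q[:,2]+c['cy']]
def ray(c,px,z):
    V=np.linalg.inv(c['view']); d=V[:3,:3]@[(px[0]-c['cx'])/c['fx'],(px[1]-c['cy'])/c['fy'],1]; o=V[:3,3]
    return o+d*(z-o[2])/d[2]
def mask(im,col,s=130,v=50):
    h=cv2.cvtColor(im,cv2.COLOR_RGB2HSV); m=0
    for a,b in HUE[col]: m=m|cv2.inRange(h,(a,s,v),(b,255,255))
    return m
def blobs(im,col,amin=20,**k):
    m=cv2.morphologyEx(mask(im,col,**k),cv2.MORPH_CLOSE,np.ones((5,5)))
    n,_,st,ce=cv2.connectedComponentsWithStats(m)
    return sorted([(tuple(int(v) for v in st[i][:4]),int(st[i][4]),ce[i]) for i in range(1,n) if st[i][4]>=amin],key=lambda b:-b[1])
def cyl(x,y,r,z0,z1):
    a=np.linspace(0,2*np.pi,48); return np.array([[x+r*np.cos(t),y+r*np.sin(t),z] for z in(z0,z1) for t in a])
def bb(c,P):
    p=proj(c,P); return np.r_[p.min(0),p.max(0)]
def fit(obs,r,z0,z1,x0):
    "obs: list of (calib, box l,t,w,h)"
    f=lambda v:np.concatenate([bb(c,cyl(*v,r,z0,z1))-np.r_[b[0],b[1],b[0]+b[2],b[1]+b[3]]+[.5,.5,.5,.5] for c,b in obs])
    s=least_squares(f,x0,loss='soft_l1'); return s.x,np.sqrt(np.mean(s.fun**2))
def togo(P,yaw=None):
    "rows' tool-axis shift (mm) and turn from now to the world point P"
    s=ctrl.state(); q=R.from_quat(s['ee_rot']); d=q.inv().apply(np.array(P)-s['tool_pos'])*1000
    return d.round(1)
GEO={'tin':(.0435,0,.062),'lid':(.045,.005,.009)}
E
python3 - <<'E'
from h import *
for n in ['top','scene']:
    im,c=shot(n); np.save(f'pics/{n}.npy',im)
    for col in HUE:
        print(n,col,[(b[0],b[1],ray(c,b[2],0.03).round(3)) for b in blobs(im,col)])
    for q,g in []: pass
from workcell import spotter
W,H=560,420
im,ct=shot('top')
for q in ['red_lid_mid','hub','red_stamp_mid','blue_stamp_mid','yellow_stamp_mid','press']:
    for d in spotter.search_frame('top',q)[:6]:
        b=np.array(d['box'])*[W,H,W,H]; print(q,round(d['conf'],2),b.round(1),ray(ct,(b[0]+b[2]/2,b[1]+b[3]/2),{'hub':.128,'press':.02,'red_lid_mid':.01}.get(q,.088)).round(3))
E
```

```text
top red [((154, 220, 34, 32), 804, array([0.502, 0.273, 0.03 ])), ((378, 242, 30, 30), 650, array([ 0.416, -0.388,  0.03 ])), ((537, 292, 9, 8), 53, array([ 0.287, -0.805,  0.03 ])), ((282, 185, 9, 8), 47, array([ 0.637, -0.081,  0.03 ])), ((267, 236, 12, 6), 28, array([ 0.482, -0.033,  0.03 ]))]
top blue [((159, 264, 30, 30), 649, array([0.372, 0.257, 0.03 ])), ((110, 250, 36, 30), 640, array([0.419, 0.393, 0.03 ]))]
top yellow [((336, 213, 29, 29), 615, array([ 0.51 , -0.268,  0.03 ])), ((334, 254, 31, 30), 576, array([ 0.384, -0.251,  0.03 ])), ((265, 218, 9, 10), 69, array([ 0.533, -0.026,  0.03 ])), ((125, 202, 8, 6), 25, array([0.605, 0.401, 0.03 ]))]
scene red [((148, 291, 38, 33), 878, array([ 0.435, -0.405,  0.03 ])), ((323, 141, 28, 33), 755, array([0.5  , 0.273, 0.03 ]))]
scene blue [((289, 144, 24, 15), 227, array([0.394, 0.234, 0.03 ]))]
scene yellow [((212, 275, 37, 31), 822, array([ 0.528, -0.285,  0.03 ])), ((175, 234, 34, 28), 383, array([ 0.381, -0.249,  0.03 ])), ((385, 119, 6, 21), 43, array([0.573, 0.48 , 0.03 ])), ((283, 202, 9, 6), 30, array([0.486, 0.023, 0.03 ]))]
red_lid_mid 0.96 [420.4 285.   30.1  30.5] [ 0.285 -0.506  0.01 ]
red_lid_mid 0.7 [385.4 191.4  30.4  30.3] [ 0.574 -0.436  0.01 ]
red_lid_mid 0.58 [379.1 290.   34.2  33.3] [ 0.271 -0.389  0.01 ]
hub 0.86 [233.  176.6  63.6  57.4] [ 0.558 -0.016  0.128]
red_stamp_mid 0.63 [153.2 218.6  33.7  35. ] [0.487 0.257 0.088]
red_stamp_mid 0.41 [234.5 177.5  58.   59.4] [ 0.564 -0.012  0.088]
yellow_stamp_mid 0.57 [234.3 177.3  61.9  59.1] [ 0.565 -0.017  0.088]
yellow_stamp_mid 0.46 [264.2 221.6  10.9   5.7] [ 0.512 -0.028  0.088]
press 0.85 [215.1 148.8  92.1 104.4] [ 0.603 -0.003  0.02 ]
```

```bash
python3 -m jog '[[[40,-31,-20],0,100],[[48,-37,-20],0,70],[[48,-37,-20],0,70],[[48,-37,-20],0,60],[[48,-37,-20],0,60],[[48,-37,-20],0,60],[[48,-37,0],0,60],[[48,-37,0],0,60],[[48,-37,0],0.14,60],[[0,-30,0],0.137,60]]'
python3 -m jog '[[[0,0,0],0,60],[[0,0,0],0,60]]'
python3 - <<'E'
from h import *
s=ctrl.state();print(s['tool_pos'],s['joint_positions'].round(2),R.from_quat(s['ee_rot']).as_matrix().round(2))
im,c=shot('wrist');np.save('pics/w1.npy',im);print(c)
cv2.imwrite('pics/w1.png',cv2.resize(im[:,:,::-1],(800,600)))
E
```

```text
time_s: 1.8
tool_pos: [0.456, -0.0475, 0.3484]
ee_rot: [1.0, -0.001, -0.0, -0.0]
contact_force: [0.4, 0.2, -0.1]
width: 0.598
time_s: 2.05
tool_pos: [0.4541, -0.0502, 0.3493]
ee_rot: [1.0, 0.001, 0.0, 0.0]
contact_force: [-0.0, -0.9, -0.5]
width: 0.601
[ 0.45410523 -0.05015108  0.34934127] [-0.11  0.11  0.12  1.58 -0.    3.03] [[ 1.  0.  0.]
 [ 0. -1. -0.]
 [ 0.  0. -1.]]
{'fx': 297.6941216378402, 'fy': 297.6941216378402, 'cx': 279.1553638055689, 'cy': 207.9463983354379, 'view': array([[ 0.00211664, -0.99999662,  0.00151288, -0.0533023 ],
       [-0.96475232, -0.00164392,  0.26315443,  0.37229668],
       [-0.26315106, -0.00201655, -0.96475254,  0.61177945],
       [ 0.        ,  0.        ,  0.        ,  1.        ]])}
```

View pics/w1.png

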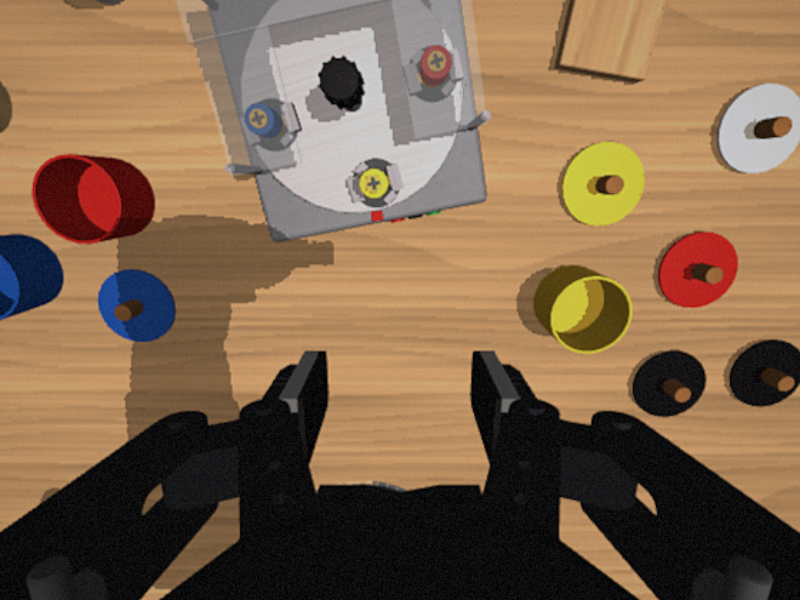

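Wrist picture: yellow stamp top at (373,184), knob (341,75), blue stamp (263,118), red stamp (436,63). The press is yawed by about 10°.

Run:
```python
from h import *
c=viewer.get_calibration('wrist'); P={}
for n,u,v,z in [('y',373,184,.106),('b',263,118,.106),('r',436,63,.106),('knob',341,75,.146),('c1',273,236,.036),('c2',485,198,.036),('mark',377,216,.036)]:
    P[n]=ray(c,(u*.7,v*.7),z); print(n,P[n].round(4))
A=np.array([P[k][:2] for k in 'ybr']); mid=(P['b']+P['r'])[:2]/2
print('axis from b,r',mid,'r-y ang',np.arctan2(*(mid-P['y'][:2])[::-1]),np.linalg.norm(mid-P['y'][:2]),np.linalg.norm(P['b']-P['r'])/2, np.arctan2(*(P['b']-P['r'])[:2][::-1])-np.pi/2,'base',np.arctan2(*(P['c1']-P['c2'])[:2][::-1])-np.pi/2)
print('togo above yellow',togo([*P['y'][:2],.16]))
```

```text
y [ 0.5177 -0.0298  0.106 ]
b [0.5715 0.0622 0.106 ]
r [ 0.6136 -0.0828  0.106 ]
knob [ 0.5958 -0.0096  0.146 ]
c1 [0.4634 0.082  0.036 ]
c2 [ 0.5033 -0.1428  0.036 ]
mark [ 0.4846 -0.0296  0.036 ]
axis from b,r [ 0.59253216 -0.01030806] r-y ang 0.25528858897070444 0.077289124694623 0.07551967830583342 0.28205420094757705 base 0.17539196083431552
togo above yellow [ 63.6 -20.7 189.4]
```

```bash
python3 -m jog '[[[21,-7,55],0,60],[[21,-7,55],0,60],[[22,-7,50],0,60],[[0,0,20],0,60],[[0,0,0],0,60]]'
python3 - <<'E'
from h import *
im,c=shot('wrist');np.save('pics/w2.npy',im)
for b in blobs(im,'yellow',s=100): print(b[0],b[1],ray(c,b[2],.104).round(4), fit([(c,b[0])],.013,.074,.103,[.517,-.03]))
print(togo([.5177,-.0298,.076]))
E
```

```text
time_s: 2.72
tool_pos: [0.5171, -0.0299, 0.1678]
ee_rot: [1.0, -0.0, -0.002, -0.0]
contact_force: [-0.7, -0.4, -0.5]
width: 0.601
(471, 149, 89, 84) 4913 [ 0.5401 -0.1981  0.104 ] (array([ 0.53907105, -0.21672052]), np.float64(18.765534626749087))
(477, 298, 76, 60) 420 [ 0.4373 -0.2258  0.104 ] (array([ 0.41744841, -0.24114145]), np.float64(9.877119660605258))
(262, 201, 30, 11) 199 [ 0.5277 -0.0298  0.104 ] (array([ 0.53297168, -0.02974256]), np.float64(13.33953879901344))
[-0.1 -0.1 93.3]
```

```bash
python3 -m jog '[[[0,0,40],0,60],[[0,0,40],0,60],[[0,0,11],0,60],[[0,0,0],0,60],[[0,0,0],0,20],[[0,0,0],0,10],[[0,0,0],0,10],[[0,0,0],0,10]]'
python3 - <<'E'
from h import *
im,c=shot('wrist')
cv2.imwrite('pics/w3.png',im[:,:,::-1])
E
```

```text
time_s: 3.78
tool_pos: [0.5194, -0.029, 0.0802]
ee_rot: [1.0, -0.0, 0.002, 0.0]
contact_force: [-0.5, 0.0, 7.0]
width: 0.281
```

View pics/w3.png

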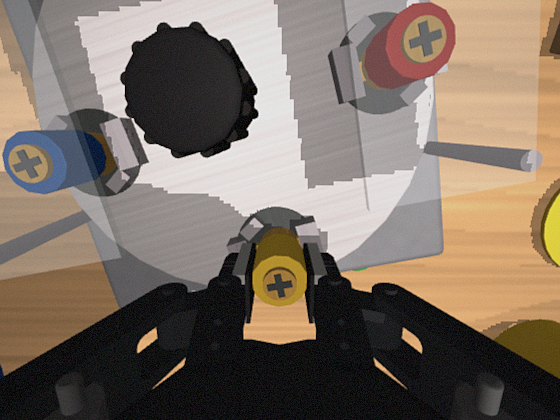

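```bash
python3 -m jog '[[[0,-2,-2],0,10],[[0,-2,-1],0,10],[[0,-2.5,0],0,10],[[0,0,0],0,10]]'; python3 -m jog '[[[0,0,0],-0.15,10],[[0,0,0],-0.16,10],[[0,0,0],-0.16,10],[[0,0,0],-0.16,10],[[0,0,0],-0.16,10],[[0,0,0],-0.16,10],[[0,0,0],-0.16,10],[[0,0,0],-0.14,10],[[0,0,0],0,10]]'
python3 - <<'E'
from h import *
s=ctrl.state();print(s['wrist_torque'],s['joint_positions'].round(2))
im,c=shot('wrist')
cv2.imwrite('pics/w4.png',im[:,:,::-1])
E
```

```text
time_s: 4.32
tool_pos: [0.5182, -0.0221, 0.0812]
ee_rot: [1.0, 0.0, -0.0, -0.0]
contact_force: [0.0, -0.2, -1.1]
width: 0.283
time_s: 5.45
tool_pos: [0.5179, -0.0222, 0.0811]
ee_rot: [0.811, 0.585, -0.0, -0.0]
contact_force: [-0.7, -0.0, -1.1]
width: 0.28
[ 0.01326249 -0.00280125  0.00131311] [-0.04  0.32 -0.3   0.95  0.    1.85]
```

View pics/w4.png

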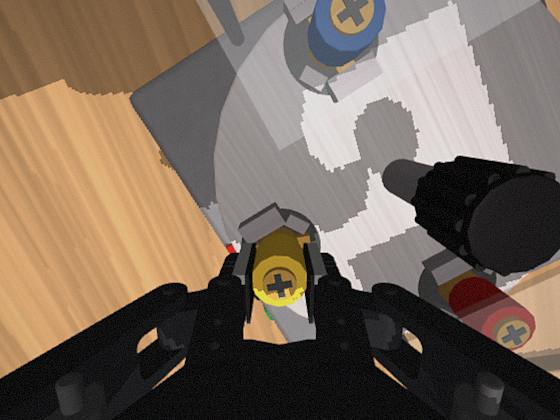

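The stamp followed the turn freely. Next: lift.

```bash
python3 -m jog '[[[0,0,-10],0,10],[[0,0,-15],0,10],[[0,0,-25],0,10],[[0,0,-40],0,10],[[0,0,-40],0,10],[[0,0,0],0,10]]'
python3 - <<'E'
from h import *
G={}
obs={}
ct=None
for n in ['top','scene']:
    im,c=shot(n); np.save(f'pics/{n}.npy',im)
    for col in HUE:
        print(n,col,[b[0] for b in blobs(im,col,200)])
        for i,b in enumerate(blobs(im,col,200)):
            p=ray(c,b[2],.02)
            for k,g in GEO.items():
                v,e=fit([(c,b[0])],*g,p[:2]); print('   ',k,v.round(4),round(e,2))
E
```

```text
time_s: 6.25
tool_pos: [0.52, -0.0225, 0.2154]
ee_rot: [0.811, 0.585, 0.003, 0.002]
contact_force: [-0.4, 0.2, -1.6]
width: 0.284
top red [(154, 220, 34, 32), (378, 242, 30, 30)]
    tin [0.5007 0.2694] 0.26
    lid [0.5067 0.2769] 1.8
    tin [ 0.4148 -0.3849] 2.08
    lid [ 0.4193 -0.3949] 0.11
top blue [(110, 250, 37, 30), (159, 264, 30, 30)]
    tin [0.4177 0.3916] 0.82
    lid [0.4224 0.4019] 2.28
    tin [0.3721 0.2554] 1.97
    lid [0.3759 0.2639] 0.29
top yellow [(333, 254, 32, 30), (336, 213, 29, 28)]
    tin [ 0.3838 -0.2534] 0.92
    lid [ 0.3877 -0.2592] 0.62
    tin [ 0.5102 -0.2675] 2.09
    lid [ 0.5165 -0.274 ] 0.32
scene red [(148, 291, 38, 33), (323, 141, 28, 34)]
    tin [ 0.4268 -0.3937] 6.07
    lid [ 0.4208 -0.3957] 0.45
    tin [0.5003 0.2719] 0.86
    lid [0.4983 0.2819] 5.53
scene blue []
scene yellow [(212, 275, 37, 31), (175, 234, 34, 28)]
    tin [ 0.5193 -0.2732] 6.04
    lid [ 0.5158 -0.273 ] 0.48
    tin [ 0.3571 -0.2278] 5.95
    lid [ 0.3514 -0.228 ] 0.25
```

```bash
python3 -m jog '[[[-40,-8,0],0,10],[[-54,-12,0],0,10],[[-56,-12,0],0,10],[[-56,-12,0],0,10],[[-55,-12,0],0.1,10],[[0,0,0],0.18,10],[[0,0,0],0.18,10],[[0,0,0],0.18,10],[[0,0,0],0.18,10],[[0,0,0],0.18,10]]'; python3 -m jog '[[[0,0,0],0.18,10],[[0,0,0],0.07,10],[[0,0,0],0,10]]'
python3 - <<'E'
from h import *
c={'fx':297.694,'fy':297.694,'cx':279.155,'cy':207.946,'view':np.array([[0.00211664,-0.99999662,0.00151288,-0.0533023],[-0.96475232,-0.00164392,0.26315443,0.37229668],[-0.26315106,-0.00201655,-0.96475254,0.61177945],[0,0,0,1]])}
im=np.load('pics/w1.npy')
def rep(im,c):
  for col in HUE:
    for b in blobs(im,col,600):
        p=ray(c,b[2],.02)
        for k,g in GEO.items():
            v,e=fit([(c,b[0])],*g,p[:2])
            print(col,k,b[0],v.round(4),round(e,2))
rep(im,c)
im,c=shot('wrist');print('now');rep(im,c);cv2.imwrite('pics/w5.png',im[:,:,::-1])
print(ctrl.state()['joint_positions'].round(2))
print(togo([.384,-.253,.034]))
E
```

```text
time_s: 7.6
tool_pos: [0.3819, -0.2519, 0.2101]
ee_rot: [0.993, 0.121, -0.001, -0.001]
contact_force: [-0.0, -0.3, -1.4]
width: 0.283
time_s: 7.98
tool_pos: [0.3821, -0.252, 0.2103]
ee_rot: [1.0, 0.0, -0.001, -0.001]
contact_force: [0.6, -0.1, -2.0]
width: 0.28
red tin (22, 108, 86, 63) [0.5017 0.267 ] 0.46
red lid (22, 108, 86, 63) [0.501  0.3012] 11.12
red tin (461, 162, 56, 54) [ 0.4266 -0.3617] 12.1
red lid (461, 162, 56, 54) [ 0.421  -0.4001] 0.27
blue tin (0, 165, 44, 59) [0.4183 0.3199] 20.39
blue lid (0, 165, 44, 59) [0.411  0.3729] 5.4
blue tin (69, 189, 53, 50) [0.381  0.2254] 11.83
blue lid (69, 189, 53, 50) [0.3765 0.2598] 0.92
yellow tin (393, 99, 58, 59) [ 0.5161 -0.2505] 8.63
yellow lid (393, 99, 58, 59) [ 0.5176 -0.2763] 0.23
yellow tin (384, 193, 59, 55) [ 0.3745 -0.2604] 5.44
yellow lid (384, 193, 59, 55) [ 0.3671 -0.2812] 2.35
now
red tin (367, 110, 80, 80) [ 0.4211 -0.3731] 12.26
red lid (367, 110, 80, 80) [ 0.4213 -0.3991] 0.18
yellow tin (258, 11, 86, 93) [ 0.5013 -0.2723] 8.08
yellow lid (258, 11, 86, 93) [ 0.517  -0.2761] 0.41
yellow tin (239, 150, 86, 83) [ 0.3822 -0.256 ] 2.14
yellow lid (239, 150, 86, 83) [ 0.376  -0.2568] 4.81
[-0.58  0.13 -0.2   1.24  0.    2.56]
[  2.    1.1 176.5]
```

View pics/w5.png

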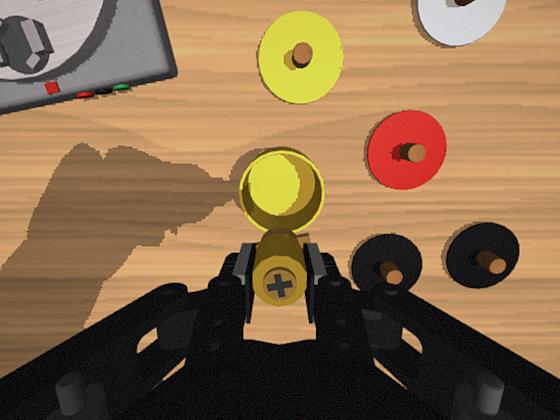

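```bash
python3 -m jog '[[[2,3,40],0,10],[[0,0,50],0,10],[[0,0,45],0,10],[[0,0,25],0,10],[[0,0,16],0,10],[[0,0,0],0,10],[[0,0,0],0,42],[[0,0,0],0,42],[[0,0,0],0,42]]' ; python3 -m jog '[[[0,0,-40],0,42],[[0,0,-50],0,42],[[0,0,-50],0,42],[[0,0,-50],0,42],[[0,0,0],0,42]]'
python3 - <<'E'
from h import *
im,c=shot('wrist');cv2.imwrite('pics/w6.png',im[:,:,::-1])
print(ray(c,(282,191),.062),togo([.594,-.010,.23]))
E
```

```text
time_s: 9.15
tool_pos: [0.385, -0.2556, 0.0359]
ee_rot: [1.0, -0.0, 0.001, 0.0]
contact_force: [0.2, -0.5, -0.4]
width: 0.419
time_s: 9.78
tool_pos: [0.3863, -0.2565, 0.2293]
ee_rot: [1.0, -0.0, 0.003, 0.002]
contact_force: [0.9, 0.0, -0.9]
width: 0.421
[ 0.38750258 -0.26205172  0.062     ] [ 208.5 -245.9   -2.7]
```

View pics/w6.png

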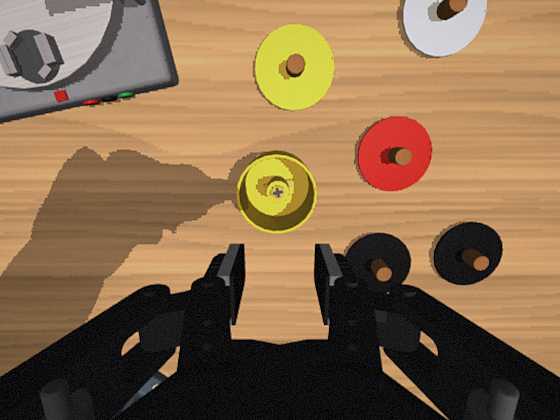

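Picture: the yellow stamp stands inside the yellow tin at (277,193). Next: the knob.

```bash
python3 - <<'E'
from h import *
c=viewer.get_calibration('wrist');s=ctrl.state()
V=np.linalg.inv(c['view']); d=np.array([.5194,-.029,.0802])-s['tool_pos']; V[:3,3]+=d
c2=dict(c);c2['view']=np.linalg.inv(V)
print(ray(c2,(185,89),.146), [ray(c2,p,.106) for p in [(279,285),(27,161),(428,39)]])
E
python3 -m jog '[[[26,-31,0],0,60],[[36,-43,0],0,60],[[36,-43,0],0,60],[[36,-43,0],0,60],[[36,-43,0],0,60],[[36,-43,0],0,60],[[0,0,0],-0.1,60],[[0,0,0],-0.05,60],[[0,0,0],0,60]]'
python3 - <<'E'
from h import *
im,c=shot('wrist');cv2.imwrite('pics/w7.png',im[:,:,::-1]);np.save('pics/w7.npy',im)
s=ctrl.state();print(s['tool_pos'],s['joint_positions'].round(2)); print(c['view'].tolist())
E
```

```text
[ 0.59418666 -0.00756221  0.146     ] [array([ 0.5184466 , -0.03050074,  0.106     ]), array([0.57255563, 0.06792955, 0.106     ]), array([ 0.61550989, -0.08337075,  0.106     ])]
time_s: 10.95
tool_pos: [0.5902, -0.0092, 0.2239]
ee_rot: [0.997, 0.075, -0.001, -0.0]
contact_force: [0.4, 0.5, 0.2]
width: 0.6
[ 0.59023259 -0.00939902  0.22425647] [-0.02  0.35  0.14  1.35  0.    2.98]
[[0.14942666044894182, -0.9887724452919858, 0.0008512217004094675, -0.0990661433709918], [-0.9532762217585607, -0.14383364511581306, 0.26566205517992453, 0.527742255734368], [-0.26255688560157686, -0.04050844311998388, -0.9640658420767719, 0.5257374348729268], [0.0, 0.0, 0.0, 1.0]]
```

View pics/w7.png

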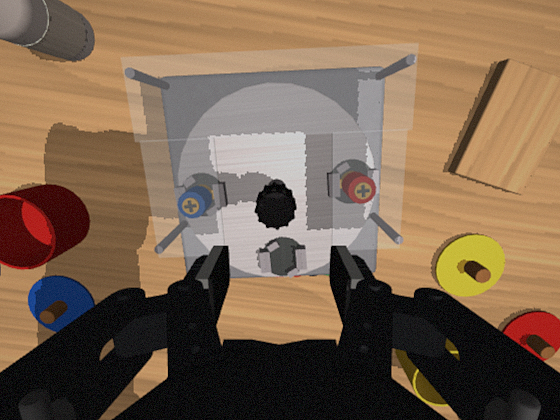

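Run:
```python
from h import *
c=viewer.get_calibration('wrist')
k=ray(c,(276,208),.146);b=ray(c,(192,205),.106);r=ray(c,(359,188),.106);m=ray(c,(282,257),.0615)
print(k,b,r,m,(b+r)/2,np.arctan2(*(b-r)[:2][::-1])-np.pi/2)
for p in [k,(b+r)/2]: print(togo([p[0],p[1],.119]))
```

```text
[ 0.59541331 -0.0078249   0.146     ] [0.57597518 0.06668158 0.106     ] [ 0.61377981 -0.07968735  0.106     ] [ 0.51720781 -0.02530151  0.0615    ] [ 0.5948775  -0.00650289  0.106     ] 0.25275928367305145
[  5.5  -0.7 105.2]
[  5.2  -2.1 105.2]
```

```bash
python3 -m jog '[[[5.5,-1.5,35],0,60],[[0,0,40],0,60],[[0,0,28],0,60],[[0,0,0],0,60],[[0,0,0],0,10],[[0,0,0],0,10],[[0,0,0],0,10],[[0,0,0],0,10]]'; python3 -m jog '[[[0,0,0],-0.12,10],[[0,0,0],-0.17,10],[[0,0,0],-0.17,10],[[0,0,0],-0.17,10],[[0,0,0],-0.17,10],[[0,0,0],-0.17,10],[[0,0,0],-0.17,10],[[0,0,0],-0.17,10],[[0,0,0],-0.17,10],[[0,0,0],-0.03,10]]'; python3 -m jog '[[[0,0,0],0,10],[[0,0,0],0,60],[[0,0,0],0,60],[[0,0,-40],0,60],[[0,0,-50],0,60],[[0,0,-30],0.1,60],[[0,0,-20],0.18,60],[[0,0,0],0.18,60],[[0,0,0],0.18,60],[[0,0,0],0.18,60]]';  python3 -m jog '[[[-50,0,0],0.18,60],[[-40,0,0],0.18,60],[[0,0,0],0.18,60],[[0,0,0],0.13,60],[[0,0,0],0,60]]'
python3 - <<'E'
from h import *
im,c=shot('wrist');cv2.imwrite('pics/w8.png',im[:,:,::-1])
s=ctrl.state();print(s['tool_pos'],s['joint_positions'].round(2))
for b in blobs(im,'blue',60): print(b[0],b[1],ray(c,b[2],.1).round(4))
E
```

```text
time_s: 12.0
tool_pos: [0.5961, -0.0051, 0.1239]
ee_rot: [0.997, 0.075, 0.001, -0.002]
contact_force: [-2.7, 10.2, 0.7]
width: 0.329
time_s: 13.25
tool_pos: [0.5938, -0.0034, 0.1239]
ee_rot: [0.673, 0.74, 0.002, -0.003]
contact_force: [-11.9, 18.8, 7.9]
width: 0.332
time_s: 14.5
tool_pos: [0.5964, -0.0076, 0.263]
ee_rot: [0.915, 0.405, 0.001, 0.0]
contact_force: [-0.5, -0.5, 0.3]
width: 0.598
time_s: 15.12
tool_pos: [0.5312, -0.0694, 0.2629]
ee_rot: [0.996, 0.085, 0.001, 0.0]
contact_force: [-0.2, -0.7, 0.4]
width: 0.601
[ 0.53118267 -0.06921808  0.26274782] [-0.13  0.25  0.08  1.4  -0.    2.84]
(0, 215, 65, 58) 2502 [0.4298 0.1846 0.1   ]
(219, 183, 26, 27) 338 [ 0.5205 -0.023   0.1   ]
```

View pics/w8.png

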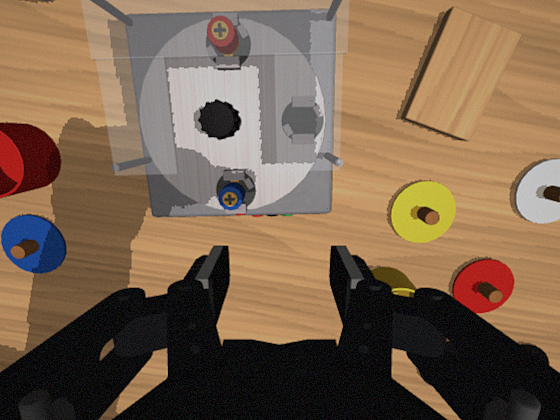

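Run:
```python
from h import *
c=viewer.get_calibration('wrist')
b=ray(c,(230,198),.106);r=ray(c,(221,31),.106);k=ray(c,(220,120),.146);m=ray(c,(301,120),.0615)
print(b,r,k,m,'mid',(b+r)/2,'ang',np.arctan2(*(r-b)[:2][::-1]),np.linalg.norm(r-b)/2)
e=[ray(c,p,.036) for p in [(154,215),(330,211)]]; print('base',np.arctan2(*(e[0]-e[1])[:2][::-1])-np.pi/2, (e[0]+e[1])/2)
print(togo([b[0],b[1],.08]))
```

```text
[ 0.51774403 -0.02184158  0.106     ] [0.66925354 0.00594647 0.106     ] [ 0.59333067 -0.00996101  0.146     ] [ 0.60778611 -0.0824391   0.0615    ] mid [ 0.59349878 -0.00794755  0.106     ] ang 0.18139196639665517 0.07701835427989327
base 0.19544742193766274 [ 0.48226282 -0.03080853  0.036     ]
[ -5.3 -49.  182.7]
```

```bash
python3 -m jog '[[[-3,-25,30],0,60],[[-2,-24,40],0,60],[[0,0,50],0,60],[[0,0,45],0,60],[[0,0,17],0,60],[[0,0,0],0,60],[[0,0,0],0,10],[[0,0,0],0,10],[[0,0,0],0,10],[[0,0,0],0,10]]'; python3 -m jog '[[[0,0,0],-0.15,10],[[0,0,0],-0.16,10],[[0,0,0],-0.16,10],[[0,0,0],-0.16,10],[[0,0,0],-0.16,10],[[0,0,0],-0.16,10],[[0,0,0],-0.16,10],[[0,0,0],-0.14,10],[[0,0,0],0,10]]'
python3 - <<'E'
from h import *
s=ctrl.state();print(s['wrist_torque'],s['joint_positions'].round(2))
E
```

```text
time_s: 16.42
tool_pos: [0.5187, -0.0214, 0.0816]
ee_rot: [0.996, 0.085, 0.001, 0.0]
contact_force: [0.3, -0.4, 6.5]
width: 0.28
time_s: 17.55
tool_pos: [0.5188, -0.0216, 0.0816]
ee_rot: [0.758, 0.653, 0.001, 0.001]
contact_force: [-0.1, -1.4, 6.4]
width: 0.282
[-0.12232117 -0.05036595  0.01469403] [-0.04  0.32 -0.3   0.95 -0.    1.68]
```

```bash
python3 -m jog '[[[0,0,-10],0,10],[[0,0,-15],0,10],[[0,0,-25],0,10],[[0,0,-40],0,10],[[0,0,-40],0,10],[[30,-12,0],0,10],[[54,-22,0],0,10],[[56,-23,0],0,10],[[56,-23,0],0,10],[[56,-23,0],0,10]]'; python3 -m jog '[[[56,-23,0],0,10],[[50,-20,0],0,10],[[0,0,0],0,10]]'
python3 - <<'E'
from h import *
im,c=shot('wrist');cv2.imwrite('pics/w9.png',im[:,:,::-1])
s=ctrl.state();print(s['tool_pos'],s['joint_positions'].round(2))
b=blobs(im,'blue',600,v=30)
print([x[:2] for x in b])
im,c=shot('top')
for b in blobs(im,'blue',200,v=35): print(b[0],fit([(c,b[0])],*GEO['tin'],ray(c,b[2],.03)[:2]),fit([(c,b[0])],*GEO['lid'],ray(c,b[2],.03)[:2]))
E
```

```text
time_s: 18.8
tool_pos: [0.4531, 0.245, 0.2115]
ee_rot: [0.759, 0.652, 0.001, 0.0]
contact_force: [1.8, 0.4, -1.2]
width: 0.284
time_s: 19.18
tool_pos: [0.4261, 0.3578, 0.2109]
ee_rot: [0.757, 0.653, 0.0, -0.0]
contact_force: [-0.2, -0.4, -1.3]
width: 0.278
[0.42644405 0.35599601 0.21083036] [0.7  0.3  0.02 1.29 0.   2.41]
[((224, 121, 87, 87), 5998), ((218, 232, 89, 74), 2858)]
(110, 246, 37, 35) (array([0.4222503 , 0.39181341]), np.float64(0.9394159796643577)) (array([0.42562892, 0.40209986]), np.float64(2.9008038766257087))
(159, 264, 30, 30) (array([0.37213436, 0.25536714]), np.float64(1.9694072466329413)) (array([0.37593457, 0.26392131]), np.float64(0.28594382921948336))
```

View pics/w9.png

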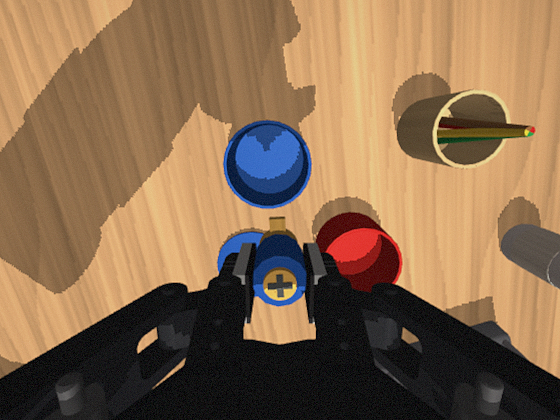

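Run:
```python
from h import *
im,c=shot('wrist')
P=ray(c,(267.5,164.5),.062);print(P,togo([P[0],P[1],.036]))
b=blobs(im,'blue',600,v=30)[0];print(b[0],fit([(c,b[0])],*GEO['tin'],P[:2]))
b=blobs(im,'red',600,v=30)[0];print(b[0],fit([(c,b[0])],*GEO['tin'],[.5,.27]))
```

```text
[0.41977881 0.38524685 0.062     ] [ 29.7 -12.  174.8]
(222, 117, 88, 88) (array([0.41819774, 0.38753437]), np.float64(0.7586066508461449))
(315, 210, 87, 83) (array([0.50237413, 0.26908713]), np.float64(2.673806153366778))
```

```bash
python3 -m jog '[[[31,-12,0],0,10],[[0,0,40],0,10],[[0,0,50],0,10],[[0,0,45],0,10],[[0,0,25],0,10],[[0,0,14],0,10],[[0,0,0],0,10],[[0,0,0],0,42],[[0,0,0],0,42],[[0,0,0],0,42]]' ; python3 -m jog '[[[0,0,-40],0,42],[[0,0,-50],0,42],[[0,0,-50],0,42],[[0,0,-50],0,42],[[0,0,0],0,60]]'
python3 - <<'E'
from h import *
im,c=shot('wrist');cv2.imwrite('pics/w10.png',im[:,:,::-1])
s=ctrl.state();print(s['tool_pos'],s['joint_positions'].round(2))
for col in['blue','red']:
  for b in blobs(im,col,600,v=30): print(col,b[0],fit([(c,b[0])],*GEO['tin'],ray(c,b[2],.06)[:2]))
print(togo([.593,-.004,.23]))
E
```

```text
time_s: 20.58
tool_pos: [0.4204, 0.3873, 0.0371]
ee_rot: [0.758, 0.652, 0.001, -0.0]
contact_force: [0.2, -1.1, 1.0]
width: 0.424
time_s: 21.2
tool_pos: [0.4214, 0.3883, 0.2308]
ee_rot: [0.758, 0.652, 0.004, -0.0]
contact_force: [1.2, 0.7, -0.6]
width: 0.595
[0.42070174 0.3876606  0.22830268] [0.74 0.32 0.09 1.34 0.   2.47]
blue (236, 148, 80, 82) (array([0.41809503, 0.38740063]), np.float64(0.6878608595546918))
blue (229, 249, 64, 60) (array([0.38086905, 0.26076907]), np.float64(12.125151635536442))
red (319, 230, 81, 75) (array([0.50205763, 0.27127732]), np.float64(3.756606502628462))
[-361.3  229.2   -2.3]
```

View pics/w10.png

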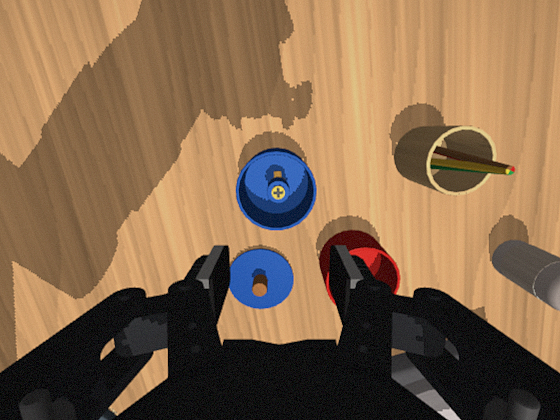

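```bash
python3 -m jog '[[[-40,25,0],0,60],[[-46,29,0],0,60],[[-46,29,0],0,60],[[-46,29,0],0,60],[[-46,29,0],0,60],[[-46,29,0],0,60],[[-46,29,0],0,60],[[-45,30,0],0,60],[[0,0,0],0,60]]'
python3 - <<'E'
from h import *
print(togo([.593,-.004,.124]))
E
```

```text
time_s: 22.38
tool_pos: [0.5926, -0.0077, 0.2242]
ee_rot: [0.76, 0.65, -0.001, -0.001]
contact_force: [-0.4, 1.1, -0.3]
width: 0.6
[3.800e+00 1.000e-01 1.002e+02]
```

```bash
python3 -m jog '[[[4,0,35],0,60],[[0,0,40],0,60],[[0,0,25],0,60],[[0,0,0],0,60],[[0,0,0],0,10],[[0,0,0],0,10],[[0,0,0],0,10],[[0,0,0],0,10]]'; python3 -m jog '[[[0,0,0],-0.11,10],[[0,0,0],-0.17,10],[[0,0,0],-0.17,10],[[0,0,0],-0.17,10],[[0,0,0],-0.17,10],[[0,0,0],-0.17,10],[[0,0,0],-0.17,10],[[0,0,0],-0.17,10],[[0,0,0],-0.17,10],[[0,0,0],-0.17,10]]'; python3 -m jog '[[[0,0,0],-0.17,10],[[0,0,0],-0.17,10],[[0,0,0],-0.17,10],[[0,0,0],-0.17,10],[[0,0,0],-0.17,10],[[0,0,0],-0.17,10],[[0,0,0],-0.17,10],[[0,0,0],-0.17,10],[[0,0,0],-0.14,10],[[0,0,0],0,10]]'
python3 -c "
from h import *
s=ctrl.state();print(s['joint_positions'].round(2),R.from_quat(s['ee_rot']).as_euler('xyz'))"
```

```text
time_s: 23.38
tool_pos: [0.5947, -0.0002, 0.1277]
ee_rot: [0.758, 0.652, 0.002, 0.001]
contact_force: [6.2, -0.3, -3.8]
width: 0.328
time_s: 24.62
tool_pos: [0.5887, -0.0047, 0.1276]
ee_rot: [0.04, 0.999, -0.004, -0.003]
contact_force: [-19.1, -23.5, 13.1]
width: 0.325
time_s: 25.88
tool_pos: [0.5931, -0.0103, 0.1278]
ee_rot: [-0.649, 0.761, -0.007, -0.005]
contact_force: [-1.7, -47.9, 0.4]
width: 0.323
[-0.01  0.4  -0.04  1.12 -0.02 -1.42] [-3.13709193 -0.01771997 -1.7285615 ]
```

```bash
python3 -m jog '[[[0,0,0],0,60],[[0,0,0],0,60],[[0,0,-40],0,60],[[0,0,-50],0,60],[[0,0,-40],0,60],[[-7,37,0],0,60],[[-8,37,0],0,60],[[0,0,0],0,60]]'
python3 - <<'E'
from h import *
im,c=shot('wrist');cv2.imwrite('pics/w11.png',im[:,:,::-1])
s=ctrl.state();print(s['tool_pos'])
for b in blobs(im,'red',60): print(b[0],b[1],ray(c,b[2],.1).round(4))
E
```

```text
time_s: 26.88
tool_pos: [0.5201, 0.0269, 0.2576]
ee_rot: [-0.652, 0.758, -0.0, 0.001]
contact_force: [0.1, -0.3, 0.3]
width: 0.598
[0.52146176 0.02656098 0.25737364]
(287, 304, 56, 40) 1719 [0.5028 0.1854 0.1   ]
(263, 135, 26, 27) 346 [ 0.5167 -0.0214  0.1   ]
(296, 129, 11, 11) 82 [ 0.4895 -0.0305  0.1   ]
```

View pics/w11.png

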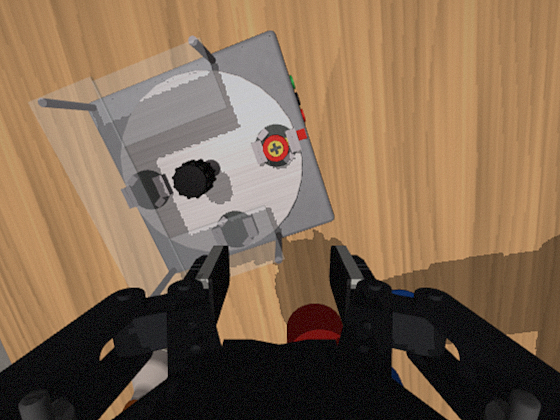

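Picture: the red stamp is at the front (276,149), beside the red mark (301,134).

Run:
```python
from h import *
c=viewer.get_calibration('wrist')
b=ray(c,(276,149),.106);k=ray(c,(193,181),.146)
print(b,k,togo([b[0],b[1],.081]))
```

```text
[ 0.51751832 -0.02079055  0.106     ] [ 0.59170615 -0.00738585  0.146     ] [ 47.5  -2.9 176.3]
```

```bash
python3 -m jog '[[[24,-1,30],0,60],[[23.5,-2,40],0,60],[[0,0,50],0,60],[[0,0,40],0,60],[[0,0,16],0,60],[[0,0,0],0,60],[[0,0,0],0,10],[[0,0,0],0,10],[[0,0,0],0,10],[[0,0,0],0,10]]'; python3 -m jog '[[[0,0,0],-0.15,10],[[0,0,0],-0.16,10],[[0,0,0],-0.16,10],[[0,0,0],-0.16,10],[[0,0,0],-0.16,10],[[0,0,0],-0.16,10],[[0,0,0],-0.16,10],[[0,0,0],-0.14,10],[[0,0,0],0,10]]'
python3 -m jog '[[[0,0,-10],0,10],[[0,0,-15],0,10],[[0,0,-25],0,10],[[0,0,-40],0,10],[[0,0,-40],0,10],[[0,0,0],0,10]]'
python3 - <<'E'
from h import *
s=ctrl.state();print(s['wrist_torque'],s['joint_positions'].round(2))
print(togo([.5015,.269,.215]))
E
```

```text
time_s: 28.18
tool_pos: [0.5188, -0.0218, 0.0815]
ee_rot: [-0.651, 0.759, -0.001, 0.001]
contact_force: [0.9, -0.6, 6.0]
width: 0.285
time_s: 29.3
tool_pos: [0.5187, -0.0218, 0.0815]
ee_rot: [0.972, -0.233, 0.001, -0.0]
contact_force: [0.6, -0.1, 7.2]
width: 0.283
time_s: 30.05
tool_pos: [0.5193, -0.0219, 0.2141]
ee_rot: [0.972, -0.235, 0.003, -0.001]
contact_force: [0.9, -0.3, -1.0]
width: 0.281
[-0.01680474 -0.05909275 -0.00634006] [-0.04  0.23 -0.07  1.27  0.   -2.71]
[-148.5 -250.8   -1. ]
```

```bash
python3 -m jog '[[[-20,-34,0],0,10],[[-25,-42,0],0,10],[[-26,-44,0],0,10],[[-26,-44,0],0,10],[[-26,-44,0],0,10],[[-25,-43,0],0,10],[[0,0,0],0,10]]'
python3 - <<'E'
from h import *
im,c=shot('wrist');np.save('pics/w12.npy',im)
print(ctrl.state()['tool_pos'])
for b in blobs(im,'red',600,v=30): print(b[0],fit([(c,b[0])],*GEO['tin'],ray(c,b[2],.06)[:2]))
it,c=shot('top')
for b in blobs(it,'red',200): print(b[0],fit([(c,b[0])],*GEO['tin'],ray(c,b[2],.06)[:2]))
cv2.imwrite('pics/w12.png',im[:,:,::-1]);print(togo([.5015,.269,.036]))
E
```

```text
time_s: 30.92
tool_pos: [0.4995, 0.2719, 0.2094]
ee_rot: [0.973, -0.233, -0.001, 0.0]
contact_force: [-0.8, -0.2, -1.9]
width: 0.282
[0.4995122  0.27023893 0.20943092]
(238, 145, 87, 87) (array([0.50199658, 0.26645518]), np.float64(0.7748664676204509))
(252, 236, 55, 72) (array([0.40409063, 0.31690709]), np.float64(12.189335045529628))
(154, 220, 34, 32) (array([0.50067862, 0.26937848]), np.float64(0.2596907338019236))
(393, 239, 30, 29) (array([ 0.42382023, -0.42993253]), np.float64(2.4808306006338494))
[  1.8  -0.9 173.6]
```

View pics/w12.png

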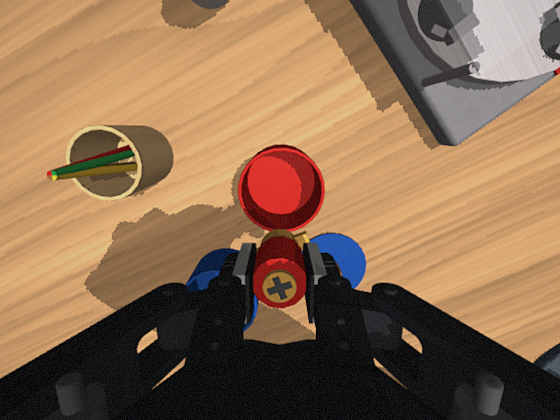

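The red lid has been knocked aside (top-view box 378→393); I'll re-measure it. Next: lower the red stamp.

```bash
python3 -m jog '[[[2.5,1,40],0,10],[[0,0,50],0,10],[[0,0,45],0,10],[[0,0,25],0,10],[[0,0,13],0,10],[[0,0,0],0,10],[[0,0,0],0,42],[[0,0,0],0,42],[[0,0,0],0,42]]' ; python3 -m jog '[[[0,0,-40],0,42],[[0,0,-50],0,42],[[0,0,-50],0,42],[[0,0,-40],0,42],[[0,0,0],0.18,60],[[0,0,0],0.18,60]]'
python3 - <<'E'
from h import *
im,c=shot('wrist');np.save('pics/w13.npy',im);cv2.imwrite('pics/w13.png',im[:,:,::-1])
s=ctrl.state();print(s['tool_pos'],s['joint_positions'].round(2))
for n in['wrist','top']:
  im,c=shot(n)
  for col in HUE:
    for b in blobs(im,col,200,v=35):
      p=ray(c,b[2],.03)[:2]
      print(n,col,b[0],[(k,f[0].round(4),round(f[1],2)) for k,g in GEO.items() for f in [fit([(c,b[0])],*g,p)] if f[1]<1.6])
print(togo([.376,.261,.12]))
E
```

```text
time_s: 32.15
tool_pos: [0.5025, 0.2673, 0.038]
ee_rot: [0.972, -0.234, 0.0, -0.0]
contact_force: [0.4, -1.3, 1.0]
width: 0.421
time_s: 32.9
tool_pos: [0.5023, 0.2673, 0.2184]
ee_rot: [0.913, -0.407, 0.001, -0.001]
contact_force: [-0.0, 0.8, -0.3]
width: 0.598
[0.50219067 0.26720082 0.21800378] [ 0.49  0.32  0.06  1.32  0.   -1.8 ]
wrist red (237, 149, 84, 86) [('tin', array([0.5015, 0.2669]), np.float64(0.38))]
wrist blue (227, 262, 74, 83) []
wrist blue (321, 212, 70, 61) []
top red (159, 220, 29, 32) [('lid', array([0.5066, 0.2692]), np.float64(1.07))]
top red (393, 239, 30, 29) [('lid', array([ 0.4284, -0.4414]), np.float64(0.24))]
top blue (172, 264, 17, 26) []
top yellow (336, 213, 29, 29) [('lid', array([ 0.5149, -0.2738]), np.float64(0.19))]
top yellow (333, 254, 32, 30) [('tin', array([ 0.3838, -0.2534]), np.float64(0.92)), ('lid', array([ 0.3877, -0.2592]), np.float64(0.62))]
[-80.5  97.2  97.5]
```

View pics/w13.png

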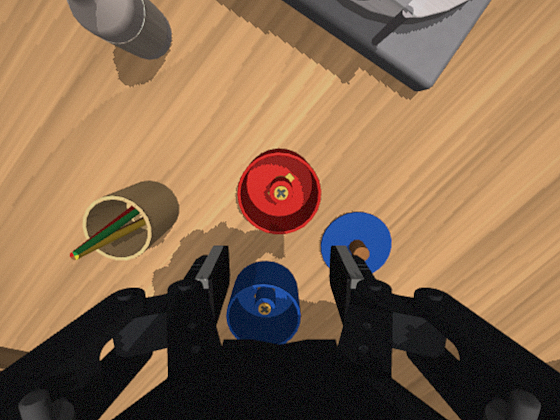

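```bash
python3 -m jog '[[[-38,31,0],0,60],[[-41,33,20],0,60],[[-41,33,25],0,60],[[0,0,20],0,60],[[0,0,0],0,60],[[0,0,0],0,60]]'
python3 - <<'E'
from h import *
im,c=shot('wrist');np.save('pics/w14.npy',im)
for b in blobs(im,'blue',600,v=35):
    f=fit([(c,b[0])],*GEO['lid'],[.376,.262]);print(b[0],f);print(togo([f[0][0],f[0][1],.013]))
E
```

```text
time_s: 33.8
tool_pos: [0.3503, 0.291, 0.153]
ee_rot: [0.915, -0.404, 0.0, -0.0]
contact_force: [0.1, -0.2, -0.0]
width: 0.602
(90, 179, 118, 108) (array([0.43583294, 0.40663487]), np.float64(15.991078739747758))
[ -28.2 -140.7  140.3]
(233, 107, 93, 94) (array([0.37704572, 0.25979847]), np.float64(0.7474893248131953))
[ 40.9   1.6 140.1]
```

```bash
python3 -m jog '[[[41,1.5,40],0,60],[[0,0,50],0,60],[[0,0,40],0,60],[[0,0,9],0,60],[[0,0,0],0,60],[[0,0,0],0,5],[[0,0,0],0,5],[[0,0,0],0,5],[[0,0,0],0,5],[[0,0,0],0,5]]'; python3 -m jog '[[[0,0,-20],0,5],[[0,0,-40],0,5],[[0,0,-50],0,5],[[0,0,-30],0,5],[[0,0,0],0,5]]'
python3 - <<'E'
from h import *
print(togo([.4182,.3874,.153]))
E
```

```text
time_s: 35.1
tool_pos: [0.377, 0.2601, 0.0149]
ee_rot: [0.914, -0.405, 0.001, -0.001]
contact_force: [-1.1, 0.1, 7.8]
width: 0.21
time_s: 35.72
tool_pos: [0.3774, 0.2603, 0.1562]
ee_rot: [0.914, -0.405, 0.001, -0.002]
contact_force: [-0.1, 0.1, -2.1]
width: 0.208
[ -66.6 -115.7    3.8]
```

```bash
python3 -m jog '[[[-20,-34,0],0,5],[[-24,-42,0],0,5],[[-22.5,-39.5,0],0,5],[[0,0,0],0,5],[[0,0,0],0,5]]'
python3 - <<'E'
from h import *
print(togo([.4182,.3874,.074]),ctrl.state()['joint_positions'].round(2))
im,c=shot('top'); b=blobs(im,'blue',100,v=35); print([x[:2] for x in b])
im,c=shot('scene'); b=blobs(im,'blue',100,v=25); print([x[:2] for x in b],[fit([(c,x[0])],*GEO['tin'],[.418,.387]) for x in b])
E
```

```text
time_s: 36.35
tool_pos: [0.416, 0.3854, 0.1522]
ee_rot: [0.915, -0.405, -0.0, 0.001]
contact_force: [-1.2, -0.3, -1.6]
width: 0.211
[-0.  -3.1 78.2] [ 0.75  0.35 -0.06  1.16 -0.   -1.56]
[((99, 245, 48, 36), 924)]
[((321, 97, 27, 10), 181)] [(array([0.32855245, 0.555637  ]), np.float64(8.333276587343256))]
```

```bash
python3 -m jog '[[[0,-2.5,20],0,5],[[0,0,30],0,5],[[0,0,20],0,5],[[0,0,5],0,5],[[0,0,3],0,5],[[0,0,0],0,5]]'
```

```text
time_s: 37.2
tool_pos: [0.419, 0.3879, 0.076]
ee_rot: [0.914, -0.405, 0.0, -0.001]
contact_force: [0.1, 0.0, -0.5]
width: 0.208
```

```bash
python3 -m jog '[[[0,0,2],0,5],[[0,0,2],0,5],[[0,0,1],0,5],[[0,0,0],0,5]]';  python3 -m jog '[[[0,0,0],0,35],[[0,0,0],0,40],[[0,0,0],0,40],[[0,0,-40],0,60],[[0,0,-50],0,60],[[0,0,-50],0,60],[[-50,0,0],0,60],[[0,0,0],0,60]]'
python3 - <<'E'
from h import *
im,c=shot('wrist');np.save('pics/w15.npy',im);cv2.imwrite('pics/w15.png',im[:,:,::-1])
for b in blobs(im,'blue',600,v=35):
    print(b[0],fit([(c,b[0])],.045,.062,.066,[.418,.387]))
E
```

```text
time_s: 37.7
tool_pos: [0.4189, 0.3881, 0.0719]
ee_rot: [0.914, -0.405, 0.0, -0.001]
contact_force: [-3.2, -3.7, 14.0]
width: 0.209
time_s: 38.7
tool_pos: [0.3837, 0.4267, 0.2108]
ee_rot: [0.915, -0.404, -0.0, -0.001]
contact_force: [-0.0, -0.7, -0.1]
width: 0.595
(233, 94, 94, 96) (array([0.41756618, 0.38711724]), np.float64(0.6220431302615024))
```

View pics/w15.png

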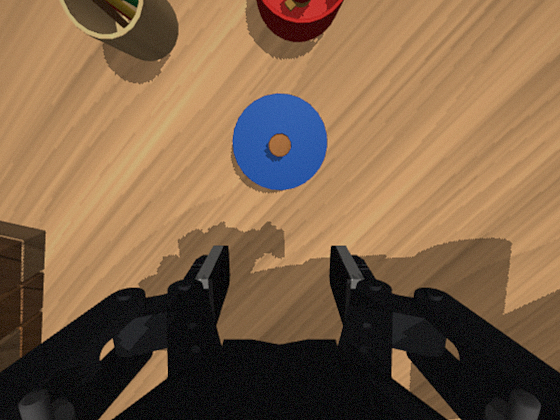

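```bash
python3 -m jog '[[[0,0,0],0.18,60],[[0,0,0],0.18,60],[[0,0,0],0.18,60],[[0,0,0],0.18,60],[[0,0,0],0.03,60],[[40,-8,0],0,60],[[54,-11,0],0,60],[[55,-11,0],0,60],[[55,-11,0],0,60],[[55,-11,0],0,60]]'; python3 -m jog '[[[55,-11,0],0,60],[[55,-11,0],0,60],[[55,-11,0],0,60],[[55,-11,0],0,60],[[55,-11,0],0,60],[[55,-11,10],0,60],[[55,-11,20],0,60],[[10,-2,10],0,60],[[0,0,0],0,60]]'
python3 - <<'E'
from h import *
s=ctrl.state();print(s['joint_positions'].round(2))
for n in['wrist','top']:
  im,c=shot(n)
  if n=='wrist': np.save('pics/w16.npy',im)
  for col in ['red','yellow']:
    for b in blobs(im,col,200,v=35):
      p=ray(c,b[2],.03)[:2]
      print(n,col,b[0],[(k,f[0].round(4),round(f[1],2)) for k,g in GEO.items() for f in [fit([(c,b[0])],*g,p)] if f[1]<1.6])
print(togo([.5165,-.275,.0145]))
E
```

```text
time_s: 40.0
tool_pos: [0.4339, 0.1632, 0.2102]
ee_rot: [-0.704, 0.71, -0.0, 0.0]
contact_force: [0.5, 0.3, 0.9]
width: 0.596
time_s: 41.12
tool_pos: [0.5069, -0.231, 0.1691]
ee_rot: [-0.703, 0.711, 0.001, -0.0]
contact_force: [0.0, 0.3, -0.1]
width: 0.601
[-0.43  0.32 -0.06  1.19  0.   -1.99]
wrist red (335, 0, 56, 10) []
wrist yellow (223, 104, 89, 91) [('lid', array([ 0.5178, -0.276 ]), np.float64(0.27))]
wrist yellow (373, 126, 103, 100) []
top red (154, 220, 34, 32) [('tin', array([0.5007, 0.2694]), np.float64(0.26))]
top red (409, 239, 14, 29) []
[ 45.2  -9.5 156. ]
```

```bash
python3 -m jog '[[[46,-11,35],0,60],[[0,0,50],0,60],[[0,0,45],0,60],[[0,0,25],0,60],[[0,0,0],0,60],[[0,0,0],0,5],[[0,0,0],0,5],[[0,0,0],0,5],[[0,0,0],0,5],[[0,0,0],0,5]]'; python3 -m jog '[[[0,0,-20],0,5],[[0,0,-40],0,5],[[0,0,-50],0,5],[[0,0,-30],0,5],[[0,0,0],0,5]]'
python3 - <<'E'
from h import *
s=ctrl.state()
im,c=shot('wrist');np.save('pics/w17.npy',im);cv2.imwrite('pics/w17.png',im[:,:,::-1])
for b in blobs(im,'yellow',200,v=35):
  p=ray(c,b[2],.03)[:2]; print(b[0],p,fit([(c,b[0])],*GEO['tin'],p))
im,c=shot('top')
for b in blobs(im,'yellow',200,v=60):
  p=ray(c,b[2],.03)[:2]; print(b[0],p,fit([(c,b[0])],*GEO['tin'],p))
print(togo([.385,-.256,.155]))
E
```

```text
time_s: 42.48
tool_pos: [0.5195, -0.277, 0.0173]
ee_rot: [-0.703, 0.711, -0.001, 0.001]
contact_force: [0.6, 2.3, 6.1]
width: 0.209
time_s: 43.1
tool_pos: [0.5198, -0.2776, 0.159]
ee_rot: [-0.703, 0.711, -0.003, 0.001]
contact_force: [0.3, -0.3, -1.0]
width: 0.204
(199, 176, 162, 94) [ 0.5203681  -0.25865941] (array([ 0.50222319, -0.26608519]), np.float64(26.248769037085324))
(385, 185, 107, 95) [ 0.37625097 -0.2507389 ] (array([ 0.38083184, -0.24656367]), np.float64(9.075511488103443))
[-19.1 133.5   0.5]
```

```bash
python3 -m jog '[[[-27,31,0],0,5],[[-34,38,-10],0,5],[[-34,38,-10],0,5],[[-23,28,-10],0,5],[[0,0,0],0,5],[[0,0,0],0,5]]'
python3 - <<'E'
from h import *
im,c=shot('wrist');np.save('pics/w18.npy',im);cv2.imwrite('pics/w18.png',im[:,:,::-1])
for b in blobs(im,'yellow',200,v=35):
  p=ray(c,b[2],.03)[:2]; f=fit([(c,b[0])],*GEO['tin'],p);print(b[0],p,f,togo([*f[0],.08]))
im,c=shot('top')
for b in blobs(im,'yellow',200,v=60):
  p=ray(c,b[2],.03)[:2]; print(b[0],p,fit([(c,b[0])],*GEO['tin'],p))
E
```

```text
time_s: 43.95
tool_pos: [0.385, -0.1573, 0.1847]
ee_rot: [-0.703, 0.711, 0.0, -0.0]
contact_force: [0.2, 0.1, -1.9]
width: 0.209
(199, 176, 162, 95) [ 0.38520847 -0.12970956] (array([ 0.36242949, -0.13161401]), np.float64(29.759106871121944)) [-25.6  23.  104.6]
(229, 32, 103, 111) [ 0.38239058 -0.25008202] (array([ 0.38272392, -0.25550343]), np.float64(0.48476312862722415)) [ 98.1   1.2 104.6]
```

```bash
python3 -m jog '[[[45,1,0],0,5],[[53,0,10],0,5],[[0,0,30],0,5],[[0,0,35],0,5],[[0,0,25],0,5],[[0,0,4],0,5],[[0,0,3],0,5],[[0,0,2],0,5],[[0,0,0],0,5]]'
```

```text
time_s: 45.18
tool_pos: [0.3829, -0.2554, 0.0768]
ee_rot: [-0.703, 0.712, -0.0, 0.0]
contact_force: [-0.3, -0.1, -0.5]
width: 0.204
```

```bash
python3 -m jog '[[[0,0,2],0,5],[[0,0,2],0,5],[[0,0,0],0,5]]';  python3 -m jog '[[[0,0,0],0,35],[[0,0,0],0,40],[[0,0,0],0,40],[[0,0,-40],0,60],[[0,0,-50],0,60],[[0,0,-30],0,60],[[-50,0,0],0,60],[[0,0,0],0,60],[[0,0,0],0,60]]'
python3 - <<'E'
from h import *
im,c=shot('wrist');np.save('pics/w19.npy',im);cv2.imwrite('pics/w19.png',im[:,:,::-1])
for b in blobs(im,'yellow',600,v=35):
    print(b[0],fit([(c,b[0])],.045,.062,.066,[.383,-.255]))
for n in ['wrist','top']:
  im,c=shot(n)
  for b in blobs(im,'red',100,v=35):
    p=ray(c,b[2],.01)[:2];print(n,b[0],p,fit([(c,b[0])],*GEO['lid'],p))
s=ctrl.state();print(s['joint_positions'].round(2));print(togo([.4285,-.385,.17]))
E
```

```text
time_s: 45.55
tool_pos: [0.3829, -0.2554, 0.0742]
ee_rot: [-0.703, 0.712, -0.001, 0.0]
contact_force: [-5.7, 4.0, 24.7]
width: 0.208
time_s: 46.68
tool_pos: [0.3833, -0.2052, 0.1922]
ee_rot: [-0.703, 0.711, -0.0, -0.0]
contact_force: [0.5, -0.8, 0.2]
width: 0.597
(229, 96, 100, 103) (array([ 0.38293927, -0.25417601]), np.float64(0.4244632194069495))
top (154, 220, 34, 32) [0.50589446 0.27782284] (array([0.50670862, 0.27689768]), np.float64(1.8032258036150492))
[-0.49  0.1  -0.29  1.18 -0.   -2.05]
[178.7 -47.7  21.9]
```

```bash
python3 -m jog '[[[35,-9,0],0,60],[[48,-13,0],0,60],[[48,-13,10],0,60],[[47,-13,10],0,60],[[0,0,0],0,60],[[0,0,0],0,60]]'
python3 - <<'E'
from h import *
print(ctrl.state()['joint_positions'].round(2))
im,c=shot('wrist');cv2.imwrite('pics/w20.png',im[:,:,::-1])
for b in blobs(im,'red',200,v=35):
    p=ray(c,b[2],.01)[:2];f=fit([(c,b[0])],*GEO['lid'],p);print(b[0],f,togo([*f[0],.0155]))
E
```

```text
time_s: 47.58
tool_pos: [0.4283, -0.3839, 0.1715]
ee_rot: [-0.702, 0.712, 0.001, 0.0]
contact_force: [-0.9, -0.7, -0.2]
width: 0.605
[-0.73  0.35 -0.01  1.21  0.   -2.29]
(232, 87, 90, 93) (array([ 0.42948712, -0.44421702]), np.float64(0.09565475486523121)) [ 60.9  -2.  156.4]
```

View pics/w20.png

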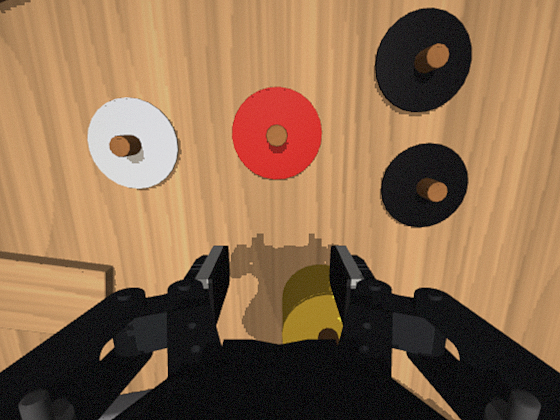

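The red disc at (277,133) is the lid. The white one (133,143) and the two black ones (423,60 and 425,185) are look-alikes and stay put.

```bash
python3 -m jog '[[[45,-2,20],0,60],[[16,0,35],0,60],[[0,0,50],0,60],[[0,0,35],0,60],[[0,0,15],0,60],[[0,0,0],0,60],[[0,0,0],0,5],[[0,0,0],0,5],[[0,0,0],0,5],[[0,0,0],0,5]]'; python3 -m jog '[[[0,0,0],0,5],[[0,0,-20],0,5],[[0,0,-40],0,5],[[0,0,-50],0,5],[[0,0,-50],0,5],[[0,0,-40],0,5],[[0,0,0],0,5]]'
python3 - <<'E'
from h import *
print(togo([.50,.17,.21]),ctrl.state()['joint_positions'].round(2))
im,c=shot('top')
for b in blobs(im,'red',200):
  p=ray(c,b[2],.03)[:2];print(b[0],fit([(c,b[0])],*GEO['tin'],p))
E
```

```text
time_s: 48.88
tool_pos: [0.431, -0.4455, 0.0192]
ee_rot: [-0.703, 0.712, -0.001, 0.0]
contact_force: [-0.0, 2.0, 6.8]
width: 0.206
time_s: 49.75
tool_pos: [0.4313, -0.446, 0.2217]
ee_rot: [-0.703, 0.712, -0.004, -0.0]
contact_force: [0.0, -0.5, -1.5]
width: 0.206
[-616.9  -60.8    8.8] [-0.8   0.4   0.2   1.36  0.   -2.36]
(154, 220, 34, 32) (array([0.50067862, 0.26937848]), np.float64(0.2596907338023568))
(415, 223, 24, 32) (array([ 0.46571802, -0.48384188]), np.float64(5.010071041467257))
```

```bash
python3 -m jog '[[[-40,-4,0],0,5],[[-54,-5,0],0,5],[[-55,-5,0],0,5],[[-55,-5,0],0,5],[[-55,-5,0],0,5],[[-55,-5,0],0,5],[[-55,-5,0],0,5],[[-55,-5,0],0,5],[[-55,-5,0],0,5],[[-55,-5,0],0,5]]'; python3 -m jog '[[[-55,-5,0],0,5],[[-55,-5,0],0,5],[[-55,-5,0],0,5],[[-55,-4,0],0,5],[[-55,-4,0],0,5],[[0,0,0],0,5],[[0,0,0],0,5]]'
python3 - <<'E'
from h import *
print(ctrl.state()['joint_positions'].round(2))
im,c=shot('wrist');np.save('pics/w21.npy',im);cv2.imwrite('pics/w21.png',im[:,:,::-1])
for b in blobs(im,'red',200,v=35):
  p=ray(c,b[2],.03)[:2]; f=fit([(c,b[0])],*GEO['tin'],p);print(b[0],p,f,togo([*f[0],.083]))
E
```

```text
time_s: 51.05
tool_pos: [0.4851, 0.0903, 0.2162]
ee_rot: [-0.703, 0.712, 0.0, -0.001]
contact_force: [0.8, 0.6, -0.5]
width: 0.207
time_s: 51.92
tool_pos: [0.5116, 0.3629, 0.2159]
ee_rot: [-0.703, 0.711, 0.0, -0.001]
contact_force: [0.1, -0.1, -0.7]
width: 0.202
[ 0.62  0.42  0.22  1.37 -0.   -0.94]
(199, 176, 161, 114) [0.51140557 0.40485621] (array([0.48739845, 0.39838437]), np.float64(34.092216630469366)) [-35.9  24.7 133.4]
(242, 45, 92, 99) [0.50083292 0.2614768 ] (array([0.50194987, 0.26655635]), np.float64(0.28214694937907236)) [ 95.8   8.5 133.5]
(258, 287, 43, 38) [0.51262424 0.51452823] (array([0.51600216, 0.54118739]), np.float64(27.19767701857599)) [-179.    -2.   133.2]
```

```bash
python3 -m jog '[[[44,4,0],0,5],[[52.5,4.5,10],0,5],[[0,0,40],0,5],[[0,0,45],0,5],[[0,0,30],0,5],[[0,0,8],0,5],[[0,0,3],0,5],[[0,0,0],0,5],[[0,0,0],0,5]]'; python3 -m jog '[[[0,0,2],0,5],[[0,0,2],0,5],[[0,0,0],0,5]]'
```

```text
time_s: 53.1
tool_pos: [0.5032, 0.2672, 0.0824]
ee_rot: [-0.703, 0.712, -0.0, 0.001]
contact_force: [-0.1, -0.0, -1.3]
width: 0.209
time_s: 53.48
tool_pos: [0.5024, 0.2669, 0.0771]
ee_rot: [-0.703, 0.712, 0.0, -0.0]
contact_force: [-0.3, -0.4, -0.8]
width: 0.204
```

```bash
python3 -m jog '[[[0,0,1],0,5],[[0,0,0],0,5]]';  python3 -m jog '[[[0,0,0],0,35],[[0,0,0],0,40],[[0,0,0],0,40],[[0,0,-40],0,60],[[0,0,-50],0,60],[[0,0,-40],0,60],[[-50,0,0],0,60],[[0,0,0],0,60],[[0,0,0],0,60]]'
python3 - <<'E'
from h import *
im,c=shot('wrist');np.save('pics/w22.npy',im);cv2.imwrite('pics/w22.png',im[:,:,::-1])
for b in blobs(im,'red',600,v=35):
    print(b[0],fit([(c,b[0])],.045,.062,.066,[.502,.267]))
E
```

```text
time_s: 53.72
tool_pos: [0.5026, 0.2669, 0.0762]
ee_rot: [-0.703, 0.712, 0.0, 0.0]
contact_force: [0.4, -0.8, -1.1]
width: 0.205
time_s: 54.85
tool_pos: [0.5029, 0.3167, 0.2059]
ee_rot: [-0.703, 0.711, 0.0, -0.0]
contact_force: [-0.4, -0.4, 0.1]
width: 0.6
(232, 98, 95, 98) (array([0.50196909, 0.26796541]), np.float64(0.47388720179833965))
```

```bash
python3 -m jog '[[[0,0,-50],0,60],[[0,0,-50],0,60],[[40,20,-10],0,60],[[46,22,-10],0,60],[[46,22,-10],0,60],[[46,22,-10],0,60],[[46,22,0],0,60],[[46,22,0],0,60],[[46,22,0],0,60],[[0,0,0],0,60]]'
python3 - <<'E'
from h import *
L=(.045,.062,.066)
a=[]
for n in['top','scene']:
  im,c=shot(n); a.append(cv2.resize(im[100:320,60:500,::-1] if n=='top' else im[60:380,60:500,::-1],(640,320 if n=='top' else 280)))
  for col in HUE:
    for b in blobs(im,col,150,v=35):
      p=ray(c,b[2],.06)[:2]; print(n,col,b[0],p.round(3),[(k,f[0].round(4),round(f[1],2)) for k,g in {**GEO,'lid on':L}.items() for f in [fit([(c,b[0])],*g,p)]])
cv2.imwrite('pics/fin.png',np.vstack(a))
E
```

```text
time_s: 56.15
tool_pos: [0.3453, 0.0001, 0.3466]
ee_rot: [-0.701, 0.713, -0.0, 0.0]
contact_force: [1.1, -0.7, 0.3]
width: 0.601
top red (152, 219, 28, 33) [0.497 0.274] [('tin', array([0.5027, 0.2819]), np.float64(2.38)), ('lid', array([0.5089, 0.2921]), np.float64(1.53)), ('lid on', array([0.4966, 0.2766]), np.float64(1.46))]
top blue (109, 249, 38, 32) [0.413 0.384] [('tin', array([0.4178, 0.3931]), np.float64(0.31)), ('lid', array([0.4223, 0.4036]), np.float64(2.72)), ('lid on', array([0.4141, 0.3826]), np.float64(2.1))]
top yellow (334, 253, 32, 32) [ 0.381 -0.251] [('tin', array([ 0.3837, -0.2563]), np.float64(0.48)), ('lid', array([ 0.3875, -0.2622]), np.float64(0.89)), ('lid on', array([ 0.3808, -0.2515]), np.float64(0.15))]
scene red (323, 140, 29, 35) [0.513 0.245] [('tin', array([0.5006, 0.2747]), np.float64(0.57)), ('lid', array([0.5007, 0.2807]), np.float64(6.18)), ('lid on', array([0.5244, 0.228 ]), np.float64(5.37))]
scene blue (321, 114, 25, 14) [0.419 0.387] [('tin', array([0.3815, 0.4565]), np.float64(7.59)), ('lid', array([0.385 , 0.4564]), np.float64(1.29)), ('lid on', array([0.4173, 0.39  ]), np.float64(1.94))]
scene yellow (174, 232, 36, 29) [ 0.382 -0.253] [('tin', array([ 0.3552, -0.2261]), np.float64(5.25)), ('lid', array([ 0.3483, -0.2244]), np.float64(0.61)), ('lid on', array([ 0.3836, -0.2529]), np.float64(0.36))]
```

View pics/fin.png

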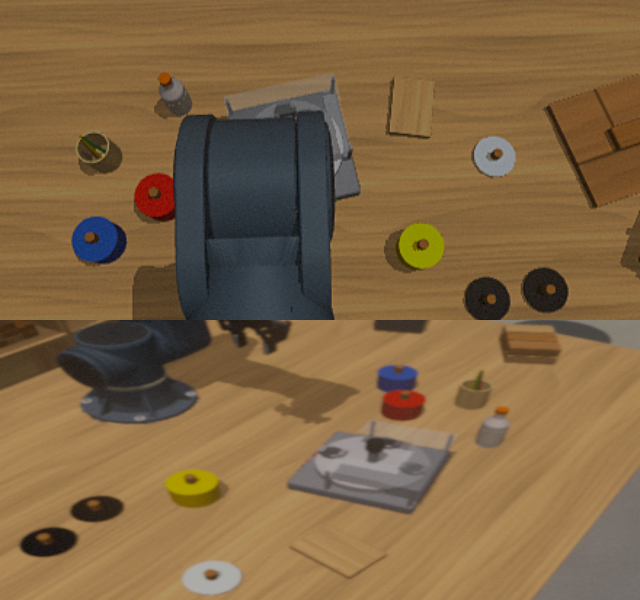

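The final picture shows all three tins closed with the lid of their own colour lying flat, the turret empty, and everything else in place. I'm handing it in.

```bash
python3 -c "
from workcell import job
print(job.hand_in())"
```

```text
the job is handed in; nothing more can be done
None
```

I finished the job and handed it in at about 56 s of the 210 s allowed; the hand-in gave no verdict. All three stamps were present. I brought yellow, then blue, then red to the front, unscrewed each by 1.25 rad counter-clockwise, lifted it out and stood it in the tin of its own colour. Then I closed the blue, yellow and red tins with their lids. The red lid was knocked aside during the run, so I measured it again before picking it up.

**Last checks**
- **Stamps:** the wrist pictures showed each one standing in its tin before that tin was closed.
- **Lids:** after each placing, the wrist view matched a lid lying flat on its tin (errors about 0.4–0.6 px).
- **Final overview:** it showed all three tins closed and the turret empty. The glue bottle, pencil cup, blank and look-alike lids appeared unmoved by eye; I did not measure them.

**What disagreed:** in the final overview the yellow lid fitted well. The rougher fits for red and blue did not confirm a lid on the tin: the arm covered part of the red one, and the side of the blue tin merged with its lid. For those two I relied on the wrist views and the picture.

**Other points**
- **Wrist force:** the highest reading printed was about 48 N, while turning the knob (limit 120 N).
- **Pictures:** I viewed 17, three over the budget of 14 and one past the allowance.

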